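# Show a hard drive from the dock to the inspection camera

## Task

Take the big 3.5-inch hard drive out of the drive dock, gripping it by the bare strip above its paper label, and hold it up to the bench inspection camera so that its serial label can be photographed: label side to the lens and square to it, 20 cm away, the drive centred in the camera's view and the right way up, connector end down in the picture. Leave the small drive in its slot, do not knock the camera out of its setting or lay the drive down, and leave the other things on the bench alone. The job finishes with the drive still held there, steady, in mid-air.

Things in the scene. Friction and masses are not known exactly. Their poses are not given: they have to be found in the camera images.
- hdd_center (a point): Centre of the 3.5-inch hard drive to be shown: grey aluminium box, 26.1 mm thick (x), 101.6 mm wide (y), 147 mm tall (z), about 0.6 kg, standing in the dock on its connector end. z points from the connector end to the free end (73.5 mm away); -x is the outward normal of the label side, +x that of the side with the green circuit board.
- hdd_label_side (a point): Middle of the label side's face, 13 mm from hdd_center along -x, same axes: the point to centre in the view, 200 mm from the lens. The white paper label (80 wide, 84 mm tall) ends 26.5 mm above it along z; the 47 mm from there to the free end are the bare strip to grip, across the drive's thickness.
- hdd: The same hard drive; origin at the middle of its connector end (its underside in the dock), 73.5 mm along -z from its centre, same axes.
- dock: Black two-bay drive dock fixed to the bench: 136 mm front to back (x), 150 mm wide (y), 60 mm high, origin under its centre, front to -x. Two open slots along y, floors 15 mm above the bench: the hard drive stands unlatched in the one at x = -32 mm (29 by 104.6 mm), label side to the dock's front, 102 mm of it showing; the small drive in the one at x = +33 mm.
- ssd_center (a point): Centre of the small 2.5-inch drive (9.5 by 70 by 100 mm tall, 80 g), the second drive in the dock, 65 mm behind the hard drive; its top is 115 mm above the bench, the hard drive's 162 mm. It stays in its slot.
- lens (a point): Middle of the front glass of the inspection camera's lens, 0.26 to 0.28 m above the bench. -x is the way the camera looks, along the lens axis, 0.2 to 0.45 rad down from level; z is up in its picture; y is level. Level with the glass is a black ring light of 66 mm diameter; the white head, its fork and the 327 mm high column on a 136 mm wide round base, fixed to the bench, are all behind it.
- camera_tilt (a joint): How far the camera looks down from level (rad). Its stiff hinge, 55 mm behind the lens, is set before the start and must stay so.
- power_brick: Bystander: black power supply brick, 122 by 52 by 32 mm high, origin under its centre, lying free on the bench.
- screwdriver: Bystander: screwdriver with a black handle, 190 mm long, lying free on the bench along its x.
- net_switch: Bystander: dark steel network switch, 100 by 98 by 28 mm high, origin under its centre, lying free on the bench.

How it is judged:
By the outcome, as a careful person would: the job done as asked, in the order asked, and still so for the second after the job is handed in, while the arm keeps its last pose, push and grip.
It also fails if it takes over 32 s, if anything falls off the work surface, if the arm or the gripper's body presses on something with over 40 N, if the wrist force passes 120 N, or if a joint passes its speed limit or range.

## Robot

A 7-joint arm with a two-finger parallel gripper is mounted at the origin on the work surface. World frame = base frame: x ahead of the robot, y to its left, z up, the work surface at z = 0. Lengths are in m, angles in rad, forces in N, time in s.
With the tool pointing down it reaches from about 0.425 to 0.925 m from the base axis. Payload 6.8 kg.
Tool frame: the origin (TCP) lies midway between the tips of the shut fingers; the grasp point (between the pads) lies 19 mm behind it; z points along the fingers, y is the direction in which the jaws open and shut (so a half turn about z gives the same grasp; the last joint's range is limited). The gripper opens to 85 mm and grips with 20 to 120 N. Pads are 22 mm wide; open, the fingers measure 114 mm over their backs; the gripper's body (76 mm by 85 mm) begins 54 mm behind the grasp point. The pads swing forward as they close: fully open they stand 13 mm farther back than shut.
Start: joints at [1.032, 0.477, 0.022, 1.555, -0.011, 1.109, -0.083], TCP at [0.282, -0.613, 0.231] pointing down, gripper open.
Joint ranges: [-2.96, 2.96], [-0.34, 2.1], [-1.41, 1.46], [0.24, 2.44], [-1.37, 4.51], [0.17, 1.92], [-2.96, 2.96]. Speed limits (rad/s): [2.39, 2.39, 3.14, 3.14, 3.14, 3.14, 3.14].

## Interface

Orientations are given as a unit quaternion [w, x, y, z].
In Python, from station import readout, eyes, ticket gives the robot as it stands. The module is installed in compiled form; this text tells all that it offers.
- The arm moves only by the shell command python3 -m crank 'ROWS' [FORCE]. ROWS is JSON, a list of rows, each an object of numbers: "jaw": the opening in per cent of the stroke, from 0 (shut) to 100 (fully open); "x", "y", "z": the shift along the tool's x, y, z in mm; "ax", "ay", "az": the turn, a rotation vector about the tool's x, y, z in degrees. In form: [{"jaw": .., "x": .., "y": .., "z": .., "ax": .., "ay": .., "az": ..}, ...]. A call has 1 to 12 rows; each row shifts and turns the commanded pose from where the row before left it, along the tool's axes as they then stand; what a row does not reach is not made up. A row lasts 1/8 s, in which the tool goes at most 62.5 mm and 10.7 degrees, less where a joint would pass 70% of its speed; a pose out of reach is approached as far as the arm can. A call with a gripper value outside its range is refused whole. The fingers move at their own pace and stop on an object; FORCE is the grip in N (left out, the last holds). Time passes only in rows, so rows that do not move let the fingers close. It gives the time, the measured TCP pose, the force and the opening at its end, in the units of the state.
- readout.get_obs(): the state, without advancing time (a new reading comes with each control period).
- eyes.read_camera(name): name is "side" or "top" or "wrist"; returns (picture, depth): 420x560x3 uint8, red, green, blue; 420x560 float32, m along the optical axis (not along the pixel's ray), 0 where there is no reading.
- eyes.calibration(name): a dict with "fx", "fy", "cx", "cy" (pixels), "k1" (the pictures are not rectified: a ray, as slopes to the right and down, at radius r is drawn at 1 + k1 r^2 times it, then the intrinsics apply), "R" (3x3) and "t" (3): a world point X has camera coordinates R X + t. Camera axes: x right, y down, z forward; pixel columns grow to the right and rows downward; lengths in m; the calibration is good to about 2 mm. A picture is of the moment at which its call begins: read the wrist's pose just before it. calibration takes no time and is no camera call; for the wrist camera it gives the pose at the moment of the call.
- ticket.hand_in(): hands the job in, once; it reports no verdict.
The state is a dict: "t": time; "q": joint angles; "joint_vel": joint speeds; "joint_torque": joint torques, N m; "eef_pos": TCP position; "tool_rot": TCP orientation; "contact_force": force on the tool from outside, world axes, zero at the start; "torque": the same for the moment, N m; "gripper_width": opening from 0.0 (shut) to 1.0 (fully open).
Only numpy, scipy, OpenCV 4.12 (cv2) and the standard library are available. Lean on these libraries where they do the work, as an engineer would, in place of code of your own. Each camera call takes 0.05 s, during which the arm holds its last target. There are 200 camera calls.

## Working session

There is one attempt and no reset: what is moved stays moved. The work goes in short steps, Python scripts to look and compute and a shell command to move; the robot and the scene stay as the last step left them, time stands still between calls to the robot, and variables do not carry over. Pictures are saved under pics/ and viewed, about 8 in all and at most 12, crops included, and the job is handed in when it is done.

```bash
mkdir -p pics; cat > h.py <<'E'
import numpy as np, cv2
from station import readout, eyes, ticket
from scipy.spatial.transform import Rotation as Ro
def snap(n):
    c=eyes.calibration(n); im,d=eyes.read_camera(n); return im,d,c
def cloud(d,c):
    h,w=d.shape; u,v=np.meshgrid(np.arange(w),np.arange(h))
    return pts(u.ravel(),v.ravel(),d.ravel(),c).reshape(h,w,3)
def pts(u,v,z,c):
    K=np.array([[c['fx'],0,c['cx']],[0,c['fy'],c['cy']],[0,0,1.]])
    n=cv2.undistortPoints(np.stack([u,v],-1).astype(np.float64).reshape(-1,1,2),K,np.array([c['k1'],0,0,0.]))[:,0]
    P=np.c_[n,np.ones(len(n))]*np.asarray(z)[:,None]
    return (P-np.array(c['t']))@np.array(c['R'])
E
python3 - <<'E'
from h import *
o=readout.get_obs();print({k:np.round(v,3) for k,v in o.items()})
for n in ['side','top']:
    im,d,c=snap(n); cv2.imwrite(f'pics/{n}0.png',im[:,:,::-1]); np.savez(f'{n}0.npz',im=im,d=d,**c)
    print(n,-np.array(c['R']).T@np.array(c['t']),np.array(c['R']).round(2).tolist(),(d>0).mean())
E
```

```text
{'t': np.float64(0.0), 'q': array([ 1.032,  0.478,  0.022,  1.556, -0.011,  1.109, -0.083]), 'joint_vel': array([ 0.   , -0.   , -0.   , -0.   , -0.   , -0.002, -0.001]), 'joint_torque': array([-1.0000e-03, -5.9645e+01,  1.6070e+00, -2.8120e+01,  1.2000e-02,
        9.0000e-03, -0.0000e+00]), 'eef_pos': array([ 0.282, -0.613,  0.23 ]), 'tool_rot': array([-0.001,  0.977,  0.214, -0.   ]), 'contact_force': array([-0.36 ,  0.438, -0.396]), 'torque': array([-0.027,  0.023, -0.032]), 'gripper_width': np.float64(1.001)}
side [-0.07028351  0.89231727  0.91197296] [[-0.83, -0.56, -0.0], [-0.3, 0.44, -0.85], [0.48, -0.7, -0.53]] 0.9959906462585034
top [ 0.53538846 -0.02765095  1.48330342] [[-0.0, -1.0, 0.01], [-1.0, 0.0, -0.05], [0.05, -0.01, -1.0]] 0.9960119047619047
```

View pics/side0.png

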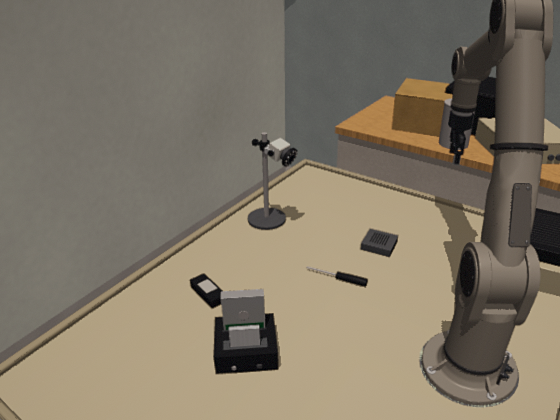

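View pics/top0.png

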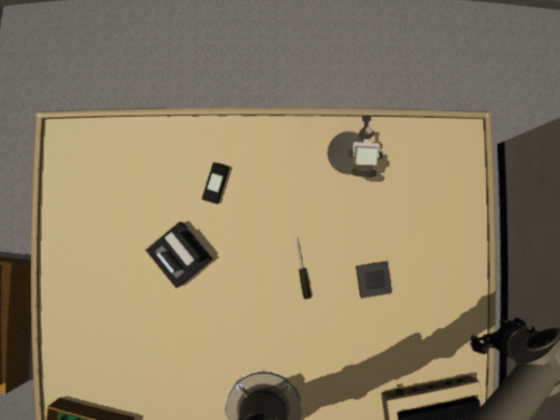

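The side view shows the dock at (245,340) with the tall hard drive behind the small drive, so the label faces away from this camera. The inspection camera is at (275,150). In the top view the dock is at (180,253) and the inspection camera at (366,155), looking down the image toward the robot.

```bash
cat > m.py <<'E'
from h import *
def ld(n):
    z=np.load(f'{n}0.npz'); c={k:z[k] for k in ['fx','fy','cx','cy','k1','R','t']}
    return z['im'],z['d'],c
C={}
for n in ['top','side']:
    im,d,c=ld(n); X=cloud(d,c); C[n]=(im,X)
def rect(P):
    r=cv2.minAreaRect((P[:,:2]*1000).astype(np.float32)); return np.round(r[0],1),np.round(r[1],1),round(r[2],1)
for n,(u0,v0,u1,v1) in {'top':(135,210,225,295),'side':(205,280,290,380)}.items():
    im,X=C[n]; P=X[v0:v1,u0:u1].reshape(-1,3)
    z=P[:,2]; print(n,'hist',np.histogram(z,np.arange(-.01,.2,.01))[0])
    for nm,a,b in [('hdd',.145,.18),('hddside',.12,.158),('dock',.05,.07),('ssd',.105,.125)]:
        Q=P[(z>a)&(z<b)]
        if len(Q)>5: print(nm,len(Q),Q.mean(0).round(4),rect(Q))
im,X=C['top'];P=X[100:190,320:400].reshape(-1,3);P=P[P[:,2]>.15];print(len(P),P.min(0),P.max(0),rect(P[P[:,2]>.29]))
im,X=C['side'];P=X[125:180,240:305].reshape(-1,3);P=P[(P[:,2]>.15)&(P[:,0]<1.2)];print(len(P),P.min(0),P.max(0))
for n,(u0,v0,u1,v1) in {'top':(335,110,395,185),'side':(245,128,305,175)}.items():
    im=C[n][0][v0:v1,u0:u1,::-1]; cv2.imwrite(f'pics/{n}cam.png',cv2.resize(im,None,fx=8,fy=8,interpolation=cv2.INTER_CUBIC))
E
python3 m.py
```

```text
top hist [2932 2317   25   17   30   51  856  722   33   35   38   42   98   27
   17   21  121  237    0    0]
hdd 367 [0.5081 0.2303 0.1607] (array([507.3, 230.2]), array([102.7,  27.8]), 40.4)
hddside 116 [0.5096 0.2258 0.1435] (array([490.9, 251.4]), array([102.3,  82.3]), 36.0)
dock 1578 [0.4804 0.2558 0.0595] (array([485.9, 256.3]), array([152.3, 140.7]), 40.9)
ssd 139 [0.477  0.263  0.1143] (array([485.3, 250. ]), array([94.5, 87. ]), 40.4)
side hist [1587 2047  221  253  421  185  853  869  214  227  225  212  270  132
  133  149  152  319    0    0]
hdd 550 [0.5028 0.2353 0.1584] (array([505.5, 231.6]), array([102.2,  31.6]), 39.8)
hddside 518 [0.4982 0.2406 0.1393] (array([504.6, 232.6]), array([102.3,  29.7]), 40.1)
dock 1722 [0.4681 0.2738 0.06  ] (array([484.9, 255.4]), array([150.2, 143.4]), 39.8)
ssd 441 [0.4851 0.2571 0.1139] (array([479.9, 261.1]), array([101.4,  64.5]), 40.8)
1212 [ 0.53538846 -0.31205204  0.15691765] [ 0.85017596 -0.02765095  1.48330342] (array([ 663. , -193.8]), array([111.5, 403.9]), 53.0)
912 [-0.07028351 -0.29804043  0.16359575] [0.85429309 0.89231727 0.91197296]
```

```bash
python3 - <<'E'
import cv2,numpy as np
a=cv2.imread('pics/topcam.png');b=cv2.imread('pics/sidecam.png')
H=600;o=np.zeros((H,800,3),np.uint8)
a=cv2.resize(a,(320,400));b=cv2.resize(b,(460,360));o[:400,:320]=a;o[:360,330:790]=b
cv2.imwrite('pics/camcrop.png',o[:400])
E
cat >> m.py <<'E'
print('---')
A=[]
for n,(u0,v0,u1,v1) in {'top':(335,110,395,185),'side':(245,128,305,175)}.items():
    im,X=C[n];P=X[v0:v1,u0:u1].reshape(-1,3);I=im[v0:v1,u0:u1].reshape(-1,3).astype(int)
    k=(P[:,2]>.19)&(P[:,2]<.36)&(P[:,0]>.6)&(P[:,1]<-.1); P=P[k];I=I[k]; b=I.sum(1)
    print(n,len(P),P.min(0).round(3),P.max(0).round(3))
    W=P[b>330]; print('white',len(W),W.mean(0),rect(W))
    if n=='top':
        f=np.linalg.lstsq(np.c_[W[:,:2],np.ones(len(W))],W[:,2],rcond=None)[0];print('plane',f)
    for lo in np.arange(.66,.90,.01):
        Q=P[(P[:,0]>=lo)&(P[:,0]<lo+.01)]
        if len(Q):print(round(lo,2),len(Q),'y',Q[:,1].min().round(3),Q[:,1].max().round(3),'z',Q[:,2].min().round(3),Q[:,2].max().round(3))
E
python3 m.py | sed -n '/---/,$p'
```

```text
---
top 1184 [ 0.689 -0.312  0.194] [ 0.85  -0.225  0.331]
white 607 [ 0.75457718 -0.26769719  0.30394132] (array([ 756.7, -258. ]), array([100.4,  96.5]), 29.1)
plane [ 0.02280213 -0.02267519  0.28066527]
0.68 6 y -0.279 -0.263 z 0.291 0.297
0.69 83 y -0.294 -0.236 z 0.275 0.304
0.7 79 y -0.299 -0.234 z 0.272 0.305
0.71 80 y -0.296 -0.235 z 0.254 0.301
0.72 101 y -0.295 -0.239 z 0.278 0.307
0.73 99 y -0.309 -0.239 z 0.266 0.311
0.74 138 y -0.311 -0.225 z 0.273 0.314
0.75 136 y -0.312 -0.226 z 0.276 0.318
0.76 80 y -0.305 -0.234 z 0.279 0.316
0.77 97 y -0.303 -0.235 z 0.28 0.297
0.78 31 y -0.277 -0.239 z 0.285 0.3
0.79 76 y -0.288 -0.256 z 0.211 0.326
0.8 78 y -0.288 -0.254 z 0.194 0.331
0.81 20 y -0.275 -0.255 z 0.273 0.329
0.82 15 y -0.278 -0.267 z 0.282 0.295
0.83 28 y -0.283 -0.263 z 0.28 0.302
0.84 35 y -0.283 -0.262 z 0.282 0.3
0.85 2 y -0.271 -0.268 z 0.297 0.297
side 859 [ 0.686 -0.298  0.19 ] [ 0.854 -0.223  0.33 ]
white 214 [ 0.74696282 -0.25932762  0.30420924] (array([ 754.5, -261.9]), array([107.7,  67.3]), 15.0)
0.68 6 y -0.274 -0.254 z 0.292 0.299
0.69 104 y -0.298 -0.234 z 0.26 0.303
0.7 81 y -0.297 -0.235 z 0.239 0.301
0.71 39 y -0.28 -0.235 z 0.251 0.304
0.72 77 y -0.295 -0.238 z 0.265 0.306
0.73 69 y -0.292 -0.237 z 0.256 0.308
0.74 92 y -0.296 -0.226 z 0.257 0.314
0.75 63 y -0.295 -0.223 z 0.26 0.316
0.76 26 y -0.292 -0.23 z 0.263 0.314
0.77 16 y -0.257 -0.234 z 0.268 0.295
0.78 11 y -0.277 -0.244 z 0.289 0.298
0.79 90 y -0.282 -0.255 z 0.192 0.327
0.8 114 y -0.282 -0.251 z 0.19 0.33
0.81 24 y -0.28 -0.256 z 0.228 0.326
0.82 7 y -0.275 -0.265 z 0.282 0.298
0.83 13 y -0.28 -0.259 z 0.275 0.293
0.84 23 y -0.28 -0.258 z 0.275 0.298
0.85 4 y -0.276 -0.266 z 0.287 0.293
```

View pics/camcrop.png

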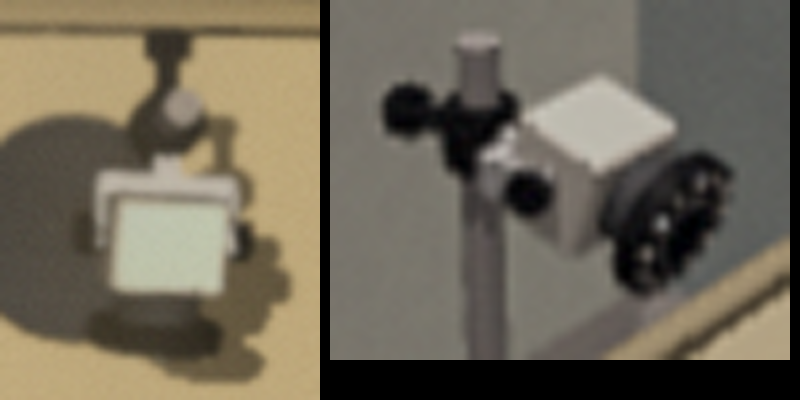

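The head points toward the robot (-x) and slightly down, with a clearly visible ring light. I'll use the wrist camera from near for the lens pose, so I first check how it is mounted.

```bash
python3 - <<'E'
from h import *
o=readout.get_obs();w,x,y,z=o['tool_rot'];T=Ro.from_quat([x,y,z,w]);c=eyes.calibration('wrist')
R=np.array(c['R']);p=-R.T@np.array(c['t'])
print('cam pos in tool',T.inv().apply(p-o['eef_pos']).round(4));print('cam axes in tool (cols)',(T.inv().as_matrix()@R.T).round(3));print(c['fx'],c['cx'],c['cy'],c['k1'])
E
```

```text
cam pos in tool [ 0.0793  0.0011 -0.1434]
cam axes in tool (cols) [[ 0.001 -0.95  -0.313]
 [ 1.     0.001  0.   ]
 [ 0.    -0.313  0.95 ]]
349.19735652518364 283.53537644697303 208.6413570708904 -0.022341418544794073
```

```bash
python3 -m crank '[{"x":44,"y":-27.5,"z":-4.6,"jaw":100},{"x":44,"y":-27.5,"z":-4.6},{"x":44,"y":-27.5,"z":-4.6},{"x":44,"y":-27.5,"z":-4.6},{"x":44,"y":-27.5,"z":-4.6},{"x":44,"y":-27.5,"z":-4.6},{"x":44,"y":-27.5,"z":-4.6},{"x":44,"y":-27.5,"z":-4.6},{"az":-10.3},{"az":-10.3},{"az":-10.3},{"az":-10.3}]'
python3 -m crank '[{"az":-10.3},{"az":-10.3},{"az":-10.3},{"az":-10.3},{"az":-10.3},{"az":-10.3},{"az":-10.3},{"az":-10.3},{"az":-10.3},{"az":-10.3},{"az":-10.3}]'
```

```text
schema error: expected keys jaw, x, y, z, ax, ay, az
schema error: expected keys jaw, x, y, z, ax, ay, az
```

```bash
python3 -m crank '[{"ay":-8.8},{"ay":-8.8},{"ay":-8.8},{"ay":-8.8},{},{}]'
python3 - <<'E'
from h import *
o=readout.get_obs();print(o['q'].round(2))
im,d,c=snap('wrist'); cv2.imwrite('pics/w1.png',im[:,:,::-1]); np.savez('w1.npz',im=im,d=d,**c)
E
```

```text
[ 1.03  0.48  0.02  1.56 -0.01  1.11 -0.08]schema error: expected keys jaw, x, y, z, ax, ay, az
```

View pics/w1.png

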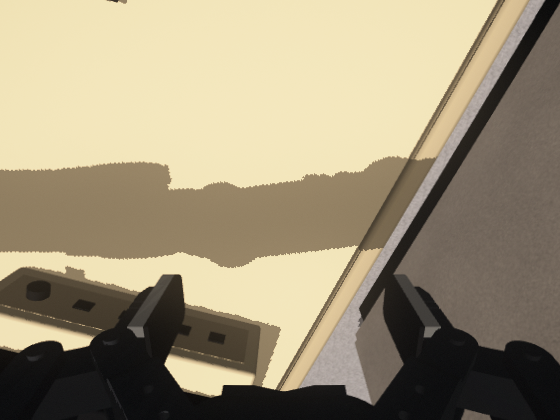

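The moves were refused because every row needs all seven keys, so the arm has not moved. The picture only shows bare bench, with the fingers below row 275.

```bash
python3 -m crank '[{"jaw":100,"x":44,"y":-27.5,"z":-4.6,"ax":0,"ay":0,"az":0},{"jaw":100,"x":44,"y":-27.5,"z":-4.6,"ax":0,"ay":0,"az":0},{"jaw":100,"x":44,"y":-27.5,"z":-4.6,"ax":0,"ay":0,"az":0},{"jaw":100,"x":44,"y":-27.5,"z":-4.6,"ax":0,"ay":0,"az":0},{"jaw":100,"x":44,"y":-27.5,"z":-4.6,"ax":0,"ay":0,"az":0},{"jaw":100,"x":44,"y":-27.5,"z":-4.6,"ax":0,"ay":0,"az":0},{"jaw":100,"x":44,"y":-27.5,"z":-4.6,"ax":0,"ay":0,"az":0},{"jaw":100,"x":44,"y":-27.5,"z":-4.6,"ax":0,"ay":0,"az":0},{"jaw":100,"x":0,"y":0,"z":0,"ax":0,"ay":0,"az":-10.4},{"jaw":100,"x":0,"y":0,"z":0,"ax":0,"ay":0,"az":-10.4},{"jaw":100,"x":0,"y":0,"z":0,"ax":0,"ay":0,"az":-10.4},{"jaw":100,"x":0,"y":0,"z":0,"ax":0,"ay":0,"az":-10.4}]'
python3 -m crank '[{"jaw":100,"x":0,"y":0,"z":0,"ax":0,"ay":0,"az":-10.4},{"jaw":100,"x":0,"y":0,"z":0,"ax":0,"ay":0,"az":-10.4},{"jaw":100,"x":0,"y":0,"z":0,"ax":0,"ay":0,"az":-10.4},{"jaw":100,"x":0,"y":0,"z":0,"ax":0,"ay":0,"az":-10.4},{"jaw":100,"x":0,"y":0,"z":0,"ax":0,"ay":0,"az":-10.4},{"jaw":100,"x":0,"y":0,"z":0,"ax":0,"ay":0,"az":-10.4},{"jaw":100,"x":0,"y":0,"z":0,"ax":0,"ay":0,"az":-10.4},{"jaw":100,"x":0,"y":0,"z":0,"ax":0,"ay":0,"az":-10.4},{"jaw":100,"x":0,"y":0,"z":0,"ax":0,"ay":0,"az":-10.4},{"jaw":100,"x":0,"y":0,"z":0,"ax":0,"ay":0,"az":-10.4},{"jaw":100,"x":0,"y":0,"z":0,"ax":0,"ay":0,"az":-10.4}]'
python3 -c "from h import *;print(readout.get_obs()['q'].round(2))"
```

```text
t: 1.65
eef_pos: [0.5096, -0.2663, 0.2678]
tool_rot: [-0.0, 0.836, 0.549, -0.0]
contact_force: [-0.3, -0.2, 0.4]
gripper_width: 0.998
t: 3.02
eef_pos: [0.5096, -0.2665, 0.2678]
tool_rot: [-0.0, -0.009, 1.0, 0.0]
contact_force: [0.0, 0.0, 0.3]
gripper_width: 1.002
[ 0.85  0.34 -0.59  1.73  0.21  1.14  1.78]
```

```bash
python3 -m crank '[{"jaw":100,"x":0,"y":0,"z":0,"ax":0,"ay":-8.8,"az":0},{"jaw":100,"x":0,"y":0,"z":0,"ax":0,"ay":-8.8,"az":0},{"jaw":100,"x":0,"y":0,"z":0,"ax":0,"ay":-8.8,"az":0},{"jaw":100,"x":0,"y":0,"z":0,"ax":0,"ay":-8.8,"az":0},{"jaw":100,"x":0,"y":0,"z":0,"ax":0,"ay":0,"az":0}]'
python3 - <<'E'
from h import *
o=readout.get_obs();print(o['q'].round(2))
im,d,c=snap('wrist'); cv2.imwrite('pics/w2.png',im[:,:,::-1]); np.savez('w1.npz',im=im,d=d,**c)
E
```

```text
t: 3.65
eef_pos: [0.5072, -0.266, 0.2661]
tool_rot: [0.291, -0.004, 0.957, 0.005]
contact_force: [-0.0, -0.7, 0.1]
gripper_width: 1.0
[ 1.31  0.16 -0.82  2.1  -0.43  0.45  2.45]
```

View pics/w2.png

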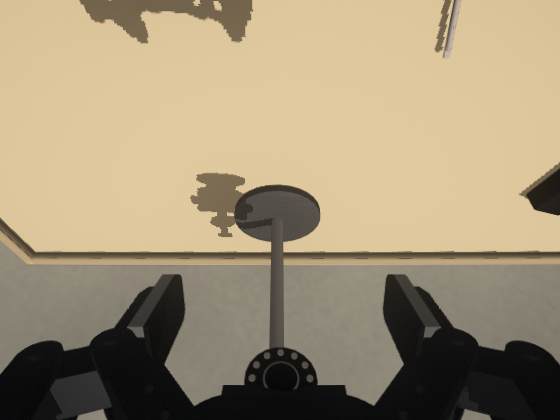

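The inspection lens shows at (280,376), but the gripper body cuts it off below. I'll raise the arm about 10 cm to bring it up in the picture.

```bash
python3 -m crank '[{"jaw":100,"x":29,"y":0,"z":-41,"ax":0,"ay":0,"az":0},{"jaw":100,"x":28,"y":0,"z":-41,"ax":0,"ay":0,"az":0},{"jaw":100,"x":0,"y":0,"z":0,"ax":0,"ay":0,"az":0}]'
cat > w.py <<'E'
from h import *
z=np.load('w1.npz');c={k:z[k] for k in ['fx','fy','cx','cy','k1','R','t']};im=z['im'];d=z['d'];X=cloud(d,c)
k=(X[...,2]>.2)&(X[...,2]<.36)&(X[...,0]>.65)&(X[...,0]<.9)&(X[...,1]>-.35)&(X[...,1]<-.18)
P=X[k];print(k.sum(),P.min(0).round(3),P.max(0).round(3))
# white head/ring split later
np.save('k.npy',k)
E
python3 - <<'E'
from h import *
o=readout.get_obs();print(o['q'].round(2))
im,d,c=snap('wrist'); cv2.imwrite('pics/w3.png',im[:,:,::-1]); np.savez('w1.npz',im=im,d=d,**c)
E
python3 w.py
```

```text
t: 4.08
eef_pos: [0.4166, -0.2676, 0.3058]
tool_rot: [0.292, -0.006, 0.956, 0.003]
contact_force: [0.6, -0.3, 0.5]
gripper_width: 1.0
[ 1.59 -0.06 -0.85  2.17 -0.73  0.68  2.83]
2792 [ 0.689 -0.312  0.2  ] [ 0.807 -0.228  0.302]
```

View pics/w3.png

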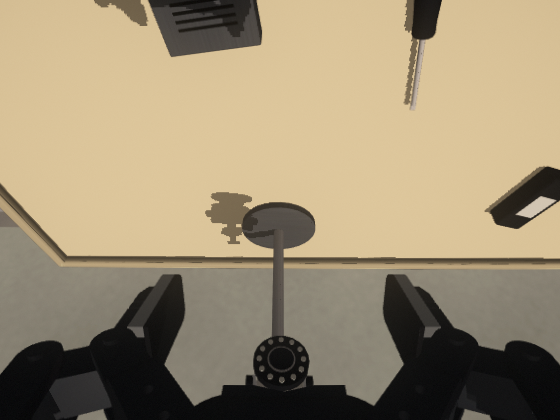

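The whole ring light is now visible and unobstructed, centred near (281,361), with a radius of about 27 px. Next I fit its plane and centre.

```bash
cat >> w.py <<'E'
# ring face points: radius 14..26 px about ring
h,w=d.shape;u,v=np.meshgrid(np.arange(w),np.arange(h))
Q0=None
ax0=None
m=k&(np.hypot(u-281,v-361)<45)
P=X[m]
n=np.array([-.95,0,-.3]);n/=np.linalg.norm(n);ctr=np.array([.695,-.266,.272])
for it in range(12):
    rel=P-ctr; s=rel@n; r=np.linalg.norm(rel-np.outer(s,n),axis=1)
    Q=P[(abs(s)<(.02 if it<3 else .006))&(r>.017)&(r<.034)]
    cc=Q.mean(0);_,sv,V=np.linalg.svd(Q-cc);n2=V[2];n2*=np.sign(n2@n);n=n2
    # circle centre: fit of outline in the plane
    y=np.cross([0,0,1],-n);y/=np.linalg.norm(y);zz=np.cross(-n,y)
    q=np.c_[(P-cc)@y,(P-cc)@zz][abs((P-cc)@n)<.006].astype(np.float32)
    (a,b),rad=cv2.minEnclosingCircle(cv2.convexHull(q)); 
    lo,hi=np.percentile(q,[.5,99.5],axis=0)
    ctr=cc+a*y+b*zz
print('ring',len(Q),'ctr',ctr.round(4),'mean-ctr',cc.round(4),'rad',rad,lo,hi,'sv',sv/np.sqrt(len(Q)))
print('look',n.round(3),'tilt',np.arcsin(-n[2]),'yaw deg of -look',np.degrees(np.arctan2(-n[1],-n[0])))
s=(P-ctr)@n; print(np.histogram(s,np.arange(-.06,.02,.005)))
# column check
Cc=X[k&(v<330)];Cc=Cc[Cc[:,2]<.25];print('col',Cc.mean(0),Cc.std(0))
# image ring centroid: dark mask ellipse
mm=(m&(abs((X-ctr)@n)<.008)&(np.linalg.norm(X-ctr,axis=2)<.04)).astype(np.uint8)
cs,_=cv2.findContours(mm,cv2.RETR_EXTERNAL,cv2.CHAIN_APPROX_NONE);e=cv2.fitEllipse(max(cs,key=len));print('ell',e)
E
python3 w.py
```

```text
2792 [ 0.689 -0.312  0.2  ] [ 0.807 -0.228  0.302]
ring 1737 ctr [ 0.7002 -0.2672  0.2687] mean-ctr [ 0.6988 -0.2682  0.2729] rad 0.03359457850456238 [-0.03093389 -0.03549714] [0.03203706 0.02770853] sv [0.01880972 0.01832609 0.00142838]
look [-0.949  0.04  -0.312] tilt 0.3172501547640684 yaw deg of -look -2.441032507533183
(array([   1,    0,   77,  114,    0,   19,   49,    0,    0,   10,  129,
        827, 1478,    0,    0]), array([-6.00000000e-02, -5.50000000e-02, -5.00000000e-02, -4.50000000e-02,
       -4.00000000e-02, -3.50000000e-02, -3.00000000e-02, -2.50000000e-02,
       -2.00000000e-02, -1.50000000e-02, -1.00000000e-02, -5.00000000e-03,
       -2.77555756e-17,  5.00000000e-03,  1.00000000e-02,  1.50000000e-02]))
col [ 0.79722185 -0.27190726  0.20054361] [1.61012954e-04 2.56729326e-03 4.55474361e-05]
ell ((280.5720520019531, 362.3766174316406), (53.114219665527344, 55.57320785522461), 101.6717300415039)
```

```bash
cat >> w.py <<'E'
print('----')
for cu,cv_ in [(280.57,362.38)]:
    a=pts(np.array([cu,cu]),np.array([cv_,cv_]),np.array([.3,.5]),c);dr=a[1]-a[0];dr/=np.linalg.norm(dr)
    C2=a[0]+dr*(((cc-a[0])@n)/(dr@n));print('ellipse centre ray',C2.round(4))
rel=P-C2;s=rel@n;yy=rel@y;vv=rel@zz;r=np.hypot(yy,vv)
g=(r<.034)&(abs(s)<.02)
for lo in np.arange(-.036,.036,.006):
    b=g&(vv>=lo)&(vv<lo+.006)&(r>.02)
    if b.any(): print(round(lo*1e3),b.sum(),'s mm pct10/50/90',(np.percentile(s[b],[10,50,90])*1e3).round(1))
b=g&(r<.012);print('glass s',(np.percentile(s[b],[10,50,90])*1e3).round(1),P[b].mean(0).round(4))
# robust plane, front ring only
from scipy.optimize import least_squares
b=g&(r>.021)&(r<.031)
f=least_squares(lambda p:s[b]-p[0]-p[1]*yy[b]-p[2]*vv[b],[0,0,0],loss='soft_l1',f_scale=.0007).x
n3=n-f[1]*y-f[2]*zz;n3/=np.linalg.norm(n3);print(f,'look',n3.round(4),'tilt',np.arcsin(-n3[2]),'yaw',np.degrees(np.arctan2(-n3[1],-n3[0])))
# head top plane from top view
z0=np.load('top0.npz');ct={q:z0[q] for q in c};Xt=cloud(z0['d'],ct);it=z0['im'].astype(int)
sub=Xt[110:185,335:395];I=it[110:185,335:395]
gm=(I[...,1]-I[...,0]>4)&(sub[...,2]>.25)&(sub[...,2]<.34);H=sub[gm];print('head top',len(H),H.mean(0).round(4))
f=least_squares(lambda p:H[:,2]-p[0]-p[1]*(H[:,0]-.74)-p[2]*(H[:,1]+.266),[.3,0,0],loss='soft_l1',f_scale=.002).x;print('slope',f,'tilt',np.arctan(np.hypot(f[1],f[2])))
print('rect',cv2.minAreaRect((H[:,:2]*1e3).astype(np.float32)))
E
python3 w.py|sed -n '/----/,$p'
```

```text
----
ellipse centre ray [ 0.6987 -0.268   0.273 ]
-36 44 s mm pct10/50/90 [-1.2  0.1  0.8]
-30 143 s mm pct10/50/90 [-1.2 -0.   1.1]
-24 166 s mm pct10/50/90 [-1.1 -0.1  1. ]
-18 133 s mm pct10/50/90 [-1.1 -0.1  1.2]
-12 105 s mm pct10/50/90 [-1.2 -0.2  0.8]
-6 102 s mm pct10/50/90 [-0.7  0.6  1.7]
0 93 s mm pct10/50/90 [-0.7  0.2  1.5]
6 133 s mm pct10/50/90 [-4.7  1.   2.5]
12 155 s mm pct10/50/90 [-5.4  0.1  1.6]
18 244 s mm pct10/50/90 [-6.7  0.1  1.8]
24 197 s mm pct10/50/90 [-8.8 -2.6  0.9]
glass s [0.3 1.5 2.6] [ 0.6971 -0.268   0.2731]
[-5.72742970e-05  1.58757782e-04 -1.10709114e-02] look [-0.9526  0.0405 -0.3014] tilt 0.3061796916728303 yaw -2.4314932632650224
head top 112 [ 0.7444 -0.2682  0.3085]
slope [ 0.30724536  0.30678033 -0.01249572] tilt 0.29789809781403176
rect ((742.1513061523438, -268.5810546875), (41.057647705078125, 27.738725662231445), 87.44634246826172)
```

Lens is at (0.698, -0.268, 0.273). Tilt is about 0.30, agreeing between the ring plane (0.306) and the head top in the top view (0.298), and yaw is about -2.5°. Now I move to the drive.

```bash
python3 -m crank '[{"jaw":100,"x":0,"y":0,"z":0,"ax":0,"ay":8.8,"az":0},{"jaw":100,"x":0,"y":0,"z":0,"ax":0,"ay":8.8,"az":0},{"jaw":100,"x":0,"y":0,"z":0,"ax":0,"ay":8.8,"az":0},{"jaw":100,"x":0,"y":0,"z":0,"ax":0,"ay":8.8,"az":0},{"jaw":100,"x":-22,"y":45,"z":0,"ax":0,"ay":0,"az":0},{"jaw":100,"x":-22,"y":45,"z":0,"ax":0,"ay":0,"az":0},{"jaw":100,"x":-22,"y":45,"z":0,"ax":0,"ay":0,"az":0},{"jaw":100,"x":-22,"y":45,"z":0,"ax":0,"ay":0,"az":0},{"jaw":100,"x":0,"y":45,"z":0,"ax":0,"ay":0,"az":0},{"jaw":100,"x":0,"y":45,"z":0,"ax":0,"ay":0,"az":0},{"jaw":100,"x":0,"y":45,"z":0,"ax":0,"ay":0,"az":0},{"jaw":100,"x":0,"y":45,"z":0,"ax":0,"ay":0,"az":0}]'
python3 -m crank '[{"jaw":75,"x":0,"y":0,"z":0,"ax":0,"ay":0,"az":10.1},{"jaw":75,"x":0,"y":0,"z":0,"ax":0,"ay":0,"az":10.1},{"jaw":75,"x":0,"y":0,"z":0,"ax":0,"ay":0,"az":10.1},{"jaw":75,"x":0,"y":0,"z":0,"ax":0,"ay":0,"az":10.1},{"jaw":75,"x":0,"y":0,"z":0,"ax":0,"ay":0,"az":10.1},{"jaw":75,"x":0,"y":0,"z":0,"ax":0,"ay":0,"az":10.1},{"jaw":75,"x":0,"y":0,"z":0,"ax":0,"ay":0,"az":10.1},{"jaw":75,"x":0,"y":0,"z":0,"ax":0,"ay":0,"az":10.1},{"jaw":75,"x":0,"y":0,"z":0,"ax":0,"ay":0,"az":10.1},{"jaw":75,"x":0,"y":0,"z":0,"ax":0,"ay":0,"az":10.1}]'
python3 -c "from h import *;print(readout.get_obs()['q'].round(2))"
```

```text
t: 5.62
eef_pos: [0.4991, 0.1015, 0.3098]
tool_rot: [0.011, -0.012, 1.0, 0.006]
contact_force: [1.1, 0.6, 0.7]
gripper_width: 1.003
t: 6.88
eef_pos: [0.499, 0.1002, 0.3095]
tool_rot: [0.002, 0.766, 0.643, 0.012]
contact_force: [-0.3, -0.6, -0.6]
gripper_width: 0.753
[ 0.4   0.2  -0.81  1.82  0.15  1.16 -0.63]
```

```bash
cat >> h.py <<'E'
def cur():
    o=readout.get_obs();w,x,y,z=o['tool_rot'];return np.array(o['eef_pos']),Ro.from_quat([x,y,z,w])
def frame(y,z):
    y=np.array(y,float);z=np.array(z,float);y/=np.linalg.norm(y);z-=z@y*y;z/=np.linalg.norm(z)
    return Ro.from_matrix(np.c_[np.cross(y,z),y,z])
def go(p,T):
    p0,T0=cur();print('shift mm',(T0.inv().apply(p-p0)*1e3).round(1),'turn deg',np.degrees((T0.inv()*T).as_rotvec()).round(2))
A=np.radians(-49.8)
GY=[np.cos(A),np.sin(A),0]
t,ya=.302,np.radians(-2.45)
L=np.array([np.cos(t)*np.cos(ya),np.cos(t)*np.sin(ya),np.sin(t)]);UP=np.array([-np.sin(t)*np.cos(ya),-np.sin(t)*np.sin(ya),np.cos(t)])
LENS=np.array([.698,-.268,.273])
E
python3 -c "
from h import *
go(np.array([.5065,.231,.29]),frame(GY,[0,0,-1]))"
```

```text
shift mm [129.8 -15.6  21.2] turn deg [ 0.75 -1.23 39.85]
```

```bash
python3 -m crank '[{"jaw":75,"x":43.3,"y":-5.2,"z":7,"ax":0,"ay":0,"az":0},{"jaw":75,"x":43.3,"y":-5.2,"z":7,"ax":0,"ay":0,"az":0},{"jaw":75,"x":43.2,"y":-5.2,"z":7,"ax":0,"ay":0,"az":0},{"jaw":75,"x":0,"y":0,"z":0,"ax":0.2,"ay":-0.3,"az":10},{"jaw":75,"x":0,"y":0,"z":0,"ax":0.2,"ay":-0.3,"az":10},{"jaw":75,"x":0,"y":0,"z":0,"ax":0.2,"ay":-0.3,"az":10},{"jaw":75,"x":0,"y":0,"z":0,"ax":0.2,"ay":-0.3,"az":9.9},{"jaw":75,"x":0,"y":0,"z":0,"ax":0,"ay":0,"az":0}]'
python3 - <<'E'
from h import *
im,d,c=snap('wrist'); cv2.imwrite('pics/w4.png',im[:,:,::-1]); X=cloud(d,c)
k=(X[...,2]>.154)&(X[...,2]<.172)&(X[...,0]>.4)&(X[...,0]<.6)&(X[...,1]>.13)&(X[...,1]<.33);P=X[k]
print(len(P),P.mean(0),cv2.minAreaRect((P[:,:2]*1e3).astype(np.float32)))
k=(X[...,2]>.1)&(X[...,2]<.15)&(X[...,0]>.4)&(X[...,0]<.6)&(X[...,1]>.13)&(X[...,1]<.33);print(k.sum(),X[k].mean(0))
go(np.array([.5065,.231,.12]),frame(GY,[0,0,-1]));print(readout.get_obs()['q'].round(2))
E
```

```text
t: 7.88
eef_pos: [0.5051, 0.2314, 0.29]
tool_rot: [-0.001, 0.938, 0.347, -0.0]
contact_force: [-0.6, 0.1, -0.5]
gripper_width: 0.746
3915 [0.50901688 0.23214141 0.16266118] ((506.8419494628906, 230.08087158203125), (101.77217102050781, 26.742456436157227), 39.8747673034668)
1108 [0.47758987 0.27849436 0.11552569]
shift mm [  1.1   1.4 170. ] turn deg [-0.11 -0.02  0.5 ]
[ 0.04  0.31 -0.71  1.74  0.21  1.18 -1.59]
```

View pics/w4.png

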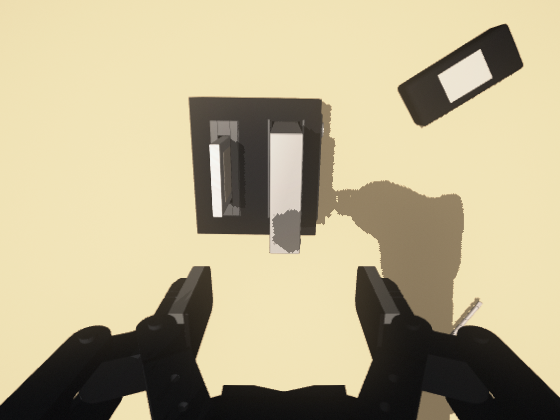

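The wrist view has the drive top at about (286,195), 101.8 × 26.7 mm, centred at (0.507, 0.230, 0.163). That agrees with the top and side estimates. Next: descend and grip.

```bash
python3 -m crank '[{"jaw":75,"x":0.5,"y":2,"z":45,"ax":0,"ay":0,"az":0.5},{"jaw":75,"x":0,"y":0,"z":45,"ax":0,"ay":0,"az":0},{"jaw":75,"x":0,"y":0,"z":45,"ax":0,"ay":0,"az":0},{"jaw":75,"x":0,"y":0,"z":35,"ax":0,"ay":0,"az":0},{"jaw":75,"x":0,"y":0,"z":0,"ax":0,"ay":0,"az":0},{"jaw":15,"x":0,"y":0,"z":0,"ax":0,"ay":0,"az":0},{"jaw":15,"x":0,"y":0,"z":0,"ax":0,"ay":0,"az":0},{"jaw":15,"x":0,"y":0,"z":0,"ax":0,"ay":0,"az":0},{"jaw":15,"x":0,"y":0,"z":0,"ax":0,"ay":0,"az":0},{"jaw":15,"x":0,"y":0,"z":0,"ax":0,"ay":0,"az":0},{"jaw":15,"x":0,"y":0,"z":0,"ax":0,"ay":0,"az":0}]' 80
```

```text
t: 9.3
eef_pos: [0.5069, 0.2294, 0.1222]
tool_rot: [-0.002, 0.94, 0.341, 0.001]
contact_force: [-1.2, 1.3, 7.1]
gripper_width: 0.296
```

```bash
python3 -m crank '[{"jaw":15,"x":0,"y":0,"z":-8,"ax":0,"ay":0,"az":0},{"jaw":15,"x":0,"y":0,"z":-15,"ax":0,"ay":0,"az":0},{"jaw":15,"x":0,"y":0,"z":-25,"ax":0,"ay":0,"az":0},{"jaw":15,"x":0,"y":0,"z":-30,"ax":0,"ay":0,"az":0},{"jaw":15,"x":0,"y":0,"z":-30,"ax":0,"ay":0,"az":0},{"jaw":15,"x":0,"y":0,"z":-30,"ax":0,"ay":0,"az":0},{"jaw":15,"x":0,"y":0,"z":-20,"ax":0,"ay":0,"az":0},{"jaw":15,"x":0,"y":0,"z":0,"ax":0,"ay":0,"az":0}]' 80
python3 - <<'E'
from h import *
im,d,c=snap('side'); cv2.imwrite('pics/s1.png',cv2.resize(im[170:400,150:450,::-1],None,fx=2,fy=2)); X=cloud(d,c).reshape(-1,3)
p,T=cur(); Q=T.inv().apply(X-p)  # tool frame
k=(abs(Q[:,0])<.06)&(abs(Q[:,1])<.025)&(Q[:,2]>.005)&(Q[:,2]<.13);print(k.sum(),Q[k].min(0),Q[k].max(0))
print(cv2.minAreaRect((Q[k][:,[0,2]]*1e3).astype(np.float32)))
print(readout.get_obs()['q'].round(2))
E
```

```text
t: 10.3
eef_pos: [0.5062, 0.2279, 0.28]
tool_rot: [-0.001, 0.94, 0.341, 0.001]
contact_force: [-1.1, 0.9, -6.2]
gripper_width: 0.296
1569 [-0.05017028 -0.01903828  0.0050018 ] [ 0.05206653 -0.00797648  0.10603933]
((0.9720191955566406, 55.504276275634766), (100.95894622802734, 102.18325805664062), 89.92327880859375)
[ 0.05  0.32 -0.71  1.75  0.22  1.16 -1.61]
```

View pics/s1.png

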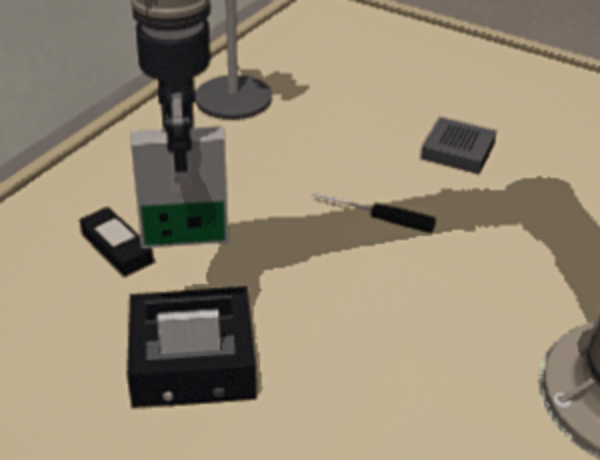

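The drive is lifted clear with the board side facing this camera. The small drive is still in the dock at (190,330), and the bystanders look undisturbed. The drive's bottom is 105.5 mm below the TCP and the grip is central.

```bash
cat >> h.py <<'E'
TF=frame(L,-UP);CF=LENS-.213*L;PF=CF+.032*UP-.001*TF.as_matrix()[:,0]
E
python3 - <<'E'
from h import *
print(PF,TF.as_matrix().round(3).tolist())
F=frame([np.cos(ya),np.sin(ya),0],[0,0,-1])
print('waypoint level');go(np.array([PF[0],PF[1],.28]),F)
p,T=cur();print('then',F.inv().apply(PF-np.array([PF[0],PF[1],.28]))*1e3,np.degrees((F.inv()*TF).as_rotvec()))
E
```

```text
[ 0.4852737  -0.25989907  0.24019914] [[0.043, 0.954, 0.297], [0.999, -0.041, -0.013], [-0.0, 0.297, -0.955]]
waypoint level
shift mm [-328.1  360.9   -2.3] turn deg [-1.400e-01 -4.000e-02 -4.767e+01]
then [ 0.          0.         39.80085797] [-1.73033254e+01 -1.59633677e-15  6.38534710e-15]
```

```bash
python3 -m crank '[{"jaw":15,"x":-15,"y":16.5,"z":0,"ax":0,"ay":0,"az":0},{"jaw":15,"x":-30,"y":33,"z":0,"ax":0,"ay":0,"az":0},{"jaw":15,"x":-33,"y":36,"z":0,"ax":0,"ay":0,"az":0},{"jaw":15,"x":-33,"y":36,"z":0,"ax":0,"ay":0,"az":0},{"jaw":15,"x":-33,"y":36,"z":0,"ax":0,"ay":0,"az":0},{"jaw":15,"x":-33,"y":36,"z":0,"ax":0,"ay":0,"az":0},{"jaw":15,"x":-33,"y":36,"z":0,"ax":0,"ay":0,"az":0},{"jaw":15,"x":-33,"y":36,"z":0,"ax":0,"ay":0,"az":0},{"jaw":15,"x":-33,"y":36,"z":0,"ax":0,"ay":0,"az":0},{"jaw":15,"x":-28,"y":31,"z":0,"ax":0,"ay":0,"az":0},{"jaw":15,"x":-16,"y":18,"z":0,"ax":0,"ay":0,"az":0},{"jaw":15,"x":-8,"y":10,"z":0,"ax":0,"ay":0,"az":0}]' 80
python3 -m crank '[{"jaw":15,"x":0,"y":0,"z":0,"ax":0,"ay":0,"az":-5.7},{"jaw":15,"x":0,"y":0,"z":0,"ax":0,"ay":0,"az":-7},{"jaw":15,"x":0,"y":0,"z":0,"ax":0,"ay":0,"az":-7},{"jaw":15,"x":0,"y":0,"z":0,"ax":0,"ay":0,"az":-7},{"jaw":15,"x":0,"y":0,"z":0,"ax":0,"ay":0,"az":-7},{"jaw":15,"x":0,"y":0,"z":0,"ax":0,"ay":0,"az":-7},{"jaw":15,"x":0,"y":0,"z":0,"ax":0,"ay":0,"az":-7},{"jaw":15,"x":0,"y":0,"z":0,"ax":0,"ay":0,"az":0}]'
python3 -c "
from h import *
print(readout.get_obs()['q'].round(2));go(PF,TF)"
```

```text
t: 11.85
eef_pos: [0.4842, -0.2603, 0.2756]
tool_rot: [-0.003, 0.94, 0.34, -0.002]
contact_force: [0.0, 0.4, -5.2]
gripper_width: 0.293
t: 12.85
eef_pos: [0.4854, -0.258, 0.2764]
tool_rot: [-0.002, 0.722, 0.692, 0.0]
contact_force: [0.3, 0.6, -5.9]
gripper_width: 0.295
[ 0.85  0.29 -0.58  1.77  0.17  1.14  0.18]
shift mm [-2.   0.1 36.2] turn deg [-17.5   -0.2    0.03]
```

```bash
python3 -m crank '[{"jaw":15,"x":-1,"y":0,"z":12,"ax":0,"ay":0,"az":0},{"jaw":15,"x":-1,"y":0,"z":12,"ax":0,"ay":0,"az":0},{"jaw":15,"x":0,"y":0,"z":12,"ax":0,"ay":0,"az":0},{"jaw":15,"x":0,"y":0,"z":0,"ax":-4,"ay":0,"az":0},{"jaw":15,"x":0,"y":0,"z":0,"ax":-4.5,"ay":-0.1,"az":0},{"jaw":15,"x":0,"y":0,"z":0,"ax":-4.5,"ay":-0.1,"az":0},{"jaw":15,"x":0,"y":0,"z":0,"ax":-4.5,"ay":0,"az":0},{"jaw":15,"x":0,"y":0,"z":0,"ax":0,"ay":0,"az":0},{"jaw":15,"x":0,"y":0,"z":0,"ax":0,"ay":0,"az":0}]'
python3 - <<'E'
from h import *
go(PF,TF);print(readout.get_obs()['q'].round(2))
p,T=cur()
for n in ['side','top']:
    im,d,c=snap(n)
    if n=='side': cv2.imwrite('pics/s2.png',cv2.resize(im[110:250,200:400,::-1],None,fx=3.5,fy=3.5,interpolation=cv2.INTER_CUBIC))
    X=cloud(d,c).reshape(-1,3)
    Y=np.cross(UP,L);R=X-(CF)  # in ideal drive frame: a=-L thickness, b = level, cc= UP
    a=R@L;b=R@Y;e=R@UP
    k=(abs(a)<.03)&(abs(b)<.07)&(abs(e)<.09);k&=e<.05 if n=='side' else True
    print(n,k.sum(),'a',np.percentile(a[k],[2,50,98]).round(4),'b',np.percentile(b[k],[1,99]).round(4),'e',np.percentile(e[k],[1,99]).round(4))
    if k.sum()>200 and n=='side':
        kb=k&(a<-.008)&(abs(b)<.045)&(e<.02)&(e>-.065)
        f=np.linalg.lstsq(np.c_[np.ones(kb.sum()),b[kb],e[kb]],a[kb],rcond=None)[0];print('back face plane',kb.sum(),f)
        kk=k&(a<-.006);print('rect b,e',cv2.minAreaRect((np.c_[b,e][kk]*1e3).astype(np.float32)))
E
```

```text
t: 13.98
eef_pos: [0.4856, -0.2609, 0.241]
tool_rot: [0.109, 0.714, 0.684, 0.104]
contact_force: [1.0, -0.1, -5.2]
gripper_width: 0.296
shift mm [ 1.  -0.6  0.7] turn deg [-0.    0.04  0.03]
[ 1.02  0.19 -0.63  2.01  0.01  0.7   0.37]
side 591 a [-0.0206 -0.0134  0.0102] b [-0.0465  0.0533] e [-0.0712  0.0495]
back face plane 216 [-0.01498456  0.01363033  0.00441203]
rect b,e ((1.88262939453125, -11.376399993896484), (122.59297943115234, 106.72903442382812), 89.78951263427734)
top 682 a [-0.0101  0.0118  0.0256] b [-0.05    0.0498] e [-0.0716  0.0848]
```

View pics/s2.png

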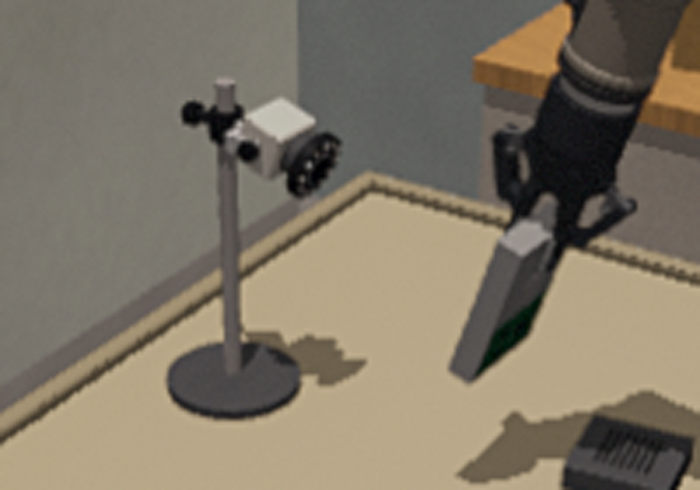

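The drive is held in front of the lens with its green board facing away and the connector end down. The inspection camera at (290,140) is untouched. Both views put the drive within about 2 mm and 1° of the target. I'll let it settle, check it is steady and hand in.

```bash
python3 -m crank '[{"jaw":15,"x":0.5,"y":0,"z":0.5,"ax":0,"ay":0,"az":0},{"jaw":15,"x":0,"y":0,"z":0,"ax":0,"ay":0,"az":0},{"jaw":15,"x":0,"y":0,"z":0,"ax":0,"ay":0,"az":0},{"jaw":15,"x":0,"y":0,"z":0,"ax":0,"ay":0,"az":0}]'
python3 - <<'E'
from h import *
go(PF,TF);print(abs(readout.get_obs()['joint_vel']).max())
print(ticket.hand_in())
E
```

```text
t: 14.58
eef_pos: [0.4857, -0.2605, 0.2407]
tool_rot: [0.109, 0.714, 0.684, 0.104]
contact_force: [-0.3, -0.4, -4.7]
gripper_width: 0.293
shift mm [ 0.6 -0.5  0.3] turn deg [0.07 0.06 0.03]
0.00207945003361167
the job is handed in; nothing more can be done
None
```

I took the hard drive out of the dock by its bare strip (80 N grip) and handed the job in at 14.6 s. It was held steady in mid-air, label to the lens, 20 cm away and connector end down.

**Last checks**
- **Tool pose:** it was within about 1 mm and 0.1° of the target I computed, and the arm was practically still.
- **Drive position:** in the side view the board face was 2 mm off in depth and at most 0.8° off square. That is about the calibration's accuracy, so I left it. The top view agreed.
- **Drive roll and label:** I inferred the label side from the board facing away from the lens. I had no picture of the label itself.
- **Small drive:** it was still in its slot when I looked just after the lift.
- **Inspection camera:** it looked unmoved in the last picture. I did not measure its tilt again.
- **Bystanders:** they looked undisturbed after the lift; I did not measure them again after that.

**Measurements that differed:** the camera tilt came out at 0.298, 0.306 and 0.317 rad by different fits, and I used 0.302. One circle fit put the lens about 4 mm lower than the ring's mean and outline did, and I used the latter two.

**Refused moves:** my first three move commands were refused because every row needs all seven keys. Nothing moved.

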